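# Finger-test the green coat and tally it

### The job

On the drying rack, check whether the green test coat is dry: rest the fingertips lightly on the green patch for about a second, so that its springy paddle hardly gives, and lift off. Then tick that sample off by pressing the brass pin on its own stand fully in, and withdraw. Do not touch the other samples' paddles or move their pins, and leave everything else on the bench where it stands.

Things in the scene. Friction and masses are not known exactly. Their poses are not given: they have to be found in the camera images.
- green_patch: the GREEN painted test patch, 50 x 50 mm, 3 mm thick, that covers the free end of its paddle; origin at the centre of its top face, z up (about 70.5 mm above the bench), x along the paddle towards the stand. It lies 125 mm in front of the axis of its stand's brass pin. Only one of the four is green; which place on the rack it has varies.
- green_lath (a joint): bend of the green sample's paddle about its sprung hinge at the stand, rad: 0 at rest (level), grows as the free end is pushed down; stop at 0.3. Paddle 54 mm wide, 5 mm thick, patch centre 105 mm from the hinge, so 0.1 rad is about 10 mm down at the patch. It springs back; about 0.4 N per mm pushed down at the patch centre. More than 0.2 rad (about 20 mm, 8 N) is too hard. Underside about 60 mm above the bench, nothing beneath but bench and rack.
- green_pin_top (a point): centre of the top of the brass tally pin of the green sample's stand: an upright round pin, 26 mm across with a slightly tapered head (18 mm flat on top), standing 15 mm out of the middle of the stand's top (93 mm above the bench) when it is out; 5 mm still show when it is fully in
- green_pin (a joint): how far that pin is pressed in, m: 0 fully out, 0.010 fully in (stop). Sliding friction about 3 N; it stays where it is left. Starts at 0 to 0.002.
- blue_lath: the paddle of the BLUE sample, 135 x 54 x 5 mm, with a blue patch on its free end; must not be touched. Origin at its hinge in the stand, 20 mm in front of the stand's pin axis; the paddle runs 135 mm along its own -x (towards the robot); z up. Stand and paddle are like the green one's; the samples stand side by side about 100 mm apart
- blue_pin: the brass tally pin of the blue sample's stand, same as the green one's; may be out, in or between; must not be moved. Origin on its axis, 15 mm below its top; z up
- red_lath: the paddle of the RED sample, 135 x 54 x 5 mm, with a red patch on its free end; must not be touched. Origin at its hinge in the stand, 20 mm in front of the stand's pin axis; the paddle runs 135 mm along its own -x (towards the robot); z up. Stand and paddle are like the green one's; the samples stand side by side about 100 mm apart
- red_pin: the brass tally pin of the red sample's stand, same as the green one's; may be out, in or between; must not be moved. Origin on its axis, 15 mm below its top; z up
- yellow_lath: the paddle of the YELLOW sample, 135 x 54 x 5 mm, with a yellow patch on its free end; must not be touched. Origin at its hinge in the stand, 20 mm in front of the stand's pin axis; the paddle runs 135 mm along its own -x (towards the robot); z up. Stand and paddle are like the green one's; the samples stand side by side about 100 mm apart
- yellow_pin: the brass tally pin of the yellow sample's stand, same as the green one's; may be out, in or between; must not be moved. Origin on its axis, 15 mm below its top; z up
- amber_jar: amber jar, 44 mm across, 65 mm tall, loose on the rack behind the stands; origin at the centre of its underside
- clear_jar: clear jar, 40 mm across, 55 mm tall, loose on the rack behind the stands; origin at the centre of its underside
- owl: small carved wooden owl, 48 mm across, 80 mm tall, loose on the rack behind the stands; origin at the centre of its underside
- stain_can: green stain can, 100 mm across, 120 mm tall, loose on the bench to the robot's left of the rack; origin at the centre of its underside
- brush: paint brush, 200 mm long, lying loose on the bench to the robot's right of the rack; origin at the middle of its underside, handle along its -x
There are look-alikes about, which are no part of the job. What is shaped like the amber_jar but red or turquoise is not meant. Of the things that look like the stain_can, take the one that is farthest to the robot's left at the start.

How it is judged (in metres and radians):
On the way, in this order (a step that is already met when the one before it is completed fails the run):
1. the fingertips rest on the green patch (over 0.4 N, for 0.4 s) (contact force between the fingers and green_patch above 0.4 N), for 0.4 s.
2. the fingertips are off the green patch and its paddle has sprung back, its pin not yet pressed in (contact force between the fingers and green_patch below 0.05 N and value of joint green_lath below 0.02 rad and value of joint green_pin below 0.006 m), for 0.05 s.
3. the green sample's pin is pressed fully in (over 8 of 10 mm) (value of joint green_pin above 0.008 m), for 0.1 s.
At the end, for the whole second after the job is handed in: The green sample's pin is at least 8 of its 10 mm in, the green paddle is back level (within 0.02 rad), the other three pins are within 3 mm of where they began, and the jars, owl, can and brush stand at rest, upright as they were, within 15 mm of where they began (value of joint green_pin above 0.008 m and value of joint green_lath below 0.02 rad and distance of each of blue_pin, red_pin, yellow_pin from where it was at the start of the episode below 0.003 m and distance of each of amber_jar, clear_jar, owl, stain_can, brush from where it was at the start of the episode below 0.015 m and linear speed of each of amber_jar, clear_jar, owl, stain_can, brush below 0.02 m/s and angle between each of amber_jar, clear_jar, owl, stain_can, brush's own z axis and vertical below 0.3 rad); the robot touches nothing.
It fails at once if the green paddle is bent more than 0.2 rad (about 20 mm at the patch): too hard (value of joint green_lath above 0.2 rad).
It fails at once if another sample's paddle or patch (blue, red or yellow) is touched (contact force between any of blue_lath, red_lath, yellow_lath and anything else above 0.3 N).
It fails at once if another sample's tally pin is moved more than 3 mm (distance of any of blue_pin, red_pin, yellow_pin from where it was at the start of the episode above 0.003 m).
It fails at once if a jar, the owl, the can or the brush is lifted, tipped or shifted more than 15 mm (distance of any of amber_jar, clear_jar, owl, stain_can, brush from where it was at the start of the episode above 0.015 m or angle between any of amber_jar, clear_jar, owl, stain_can, brush's own z axis and vertical above 0.3 rad).
It also fails if it takes over 35 s, if anything falls off the work surface, if the arm or the gripper's body presses on something with over 40 N, if the wrist force passes 120 N, or if a joint passes its speed limit or range.

### The arm

A 7-joint arm with a two-finger parallel gripper is mounted at the origin on the work surface. World frame = base frame: x ahead of the robot, y to its left, z up, the work surface at z = 0. Lengths are in m, angles in degrees, forces in N, time in s.
With the tool pointing down it reaches from about 0.425 to 0.875 m from the base axis. Payload 4.7 kg.
Tool frame: the origin (TCP) lies between the finger pads; the fingertips stand 19 mm ahead of it and the grasp point (between the pads) is the TCP; x points along the fingers, z is the direction in which the jaws open and shut, and the axes are right-handed (so a half turn about x gives the same grasp; the last joint's range is limited). The gripper opens to 87 mm and grips with 3 to 60 N. Pads are 19 mm wide; open, the fingers measure 117 mm over their backs; the gripper's body (75 mm by 190 mm) begins 51 mm behind the grasp point.
Start: joints at [70.078, 18.392, -4.016, 83.108, 1.295, 78.541, -3.26], TCP at [0.23, -0.608, 0.215] pointing down, gripper open.
Joint ranges: [-163.93, 163.93], [-17.29, 119.83], [-79.2, 71.16], [3.27, 140.29], [-89.18, 269.18], [5.43, 117.66], [-154.24, 154.24]. Speed limits (degrees/s): [147.25, 147.25, 180, 180, 180, 180, 180].

### API

Orientations are given as [roll, pitch, yaw] about the fixed x, y, z axes, in that order (R = Rz(yaw) Ry(pitch) Rx(roll)).
In Python, from cell import monitor, read_camera, camera_model, env, regions_of gives the robot as it stands. The module is installed in compiled form; this text tells all that it offers.
- The arm moves only by the tool step_arm, never from a script. Its argument "deltas" is a list of rows, each a list of 5 numbers: the gripper's target within -1 to 1 (fully open at 1, half-way at 0, shut at -1), then the shift along the tool's x, y, z in m, then the turn about the tool's x in degrees. A call has 1 to 12 rows; each row is the pose to reach, as a shift and turn from the pose commanded when the call began, along the tool's axes at that moment; what a row does not reach only later rows make up. A row lasts 1/8 s, in which the tool goes at most 62.5 mm and 10.7 degrees, less where a joint would pass 70% of its speed; a pose out of reach is approached as far as the arm can. A call with a gripper value outside its range is refused whole. The fingers move at their own pace and stop on an object; "newtons" is the grip in N (left out, the last holds). Time passes only in rows, so rows that repeat a pose let the fingers close. It gives the time, the measured TCP pose, the force and the opening at its end, in the units of the state.
- monitor.get_obs(): the state, without advancing time (a new reading comes with each control period).
- read_camera(name): name is "scene" or "top" or "wrist"; returns (picture, depth): 480x640x3 uint8, red, green, blue; 480x640 float32, m along the optical axis (not along the pixel's ray), 0 where there is no reading.
- camera_model(name): a dict with "fx", "fy", "cx", "cy" (pixels), "k1" (the pictures are not rectified: a ray, as slopes to the right and down, at radius r is drawn at 1 + k1 r^2 times it, then the intrinsics apply), "xyz" and "attitude" of the camera in the world. Camera axes: x right, y down, z forward; pixel columns grow to the right and rows downward; lengths in m; the calibration is good to about 2 mm. A picture is of the moment at which its call begins: read the wrist's pose just before it. camera_model takes no time and is no camera call; for the wrist camera it gives the pose at the moment of the call.
- env.sign_off(): hands the job in, once; it reports no verdict.
Trained networks look in the newest picture that a camera, given by its name, has taken for a name from the list of things; names that differ only in an ending like _2 or _b are one class to them, and where a whole thing is asked for, a point or a joint stands for the part that bears it (a point fixed in the world has none). Each returns a list of dicts, best first, with "p" (0 to 1); they miss things now and then, are a little off and sometimes report something else, mostly with a low value. They report only what shows in the picture. A call takes as long as a camera call. They do not tell look-alikes from the thing itself.
- regions_of(camera, thing): "pixels" (480x640 bool, what is visible of it) and "pixel" ([column, row] in pixels, amid what is visible of it).
The state is a dict: "time_s": time; "qpos": joint angles; "joint_velocities": joint speeds; "effort": joint torques, N m; "tool_pos": TCP position; "tool_rot": TCP orientation; "force": force on the tool from outside, world axes, zero at the start; "wrist_torque": the same for the moment, N m; "grip_width": finger opening in m.
Only numpy, scipy, OpenCV 4.12 (cv2) and the standard library are available. Lean on these libraries where they do the work, as an engineer would, in place of code of your own. Each camera call takes 0.05 s, during which the arm holds its last target. There are 200 camera calls.

## Working session

There is one attempt and no reset: what is moved stays moved. The work goes in short steps, Python scripts to look and compute and a tool call to move; the robot and the scene stay as the last step left them, time stands still between calls to the robot, and variables do not carry over. Pictures are saved under pics/ and viewed, about 8 in all and at most 12, crops included, and the job is handed in when it is done.

Besides the shell and the picture viewer there is one more tool, called after "Call:" as a command line: name --pt "numbers of a row" for each row, then --argument value for the rest. step_arm: Moves the arm, as the interface text tells. Its arguments: {"type":"object","properties":{"deltas":{"type":"array"},"newtons":{"type":"number"}},"required":["deltas"]}

```bash
mkdir -p pics && cat > h.py <<'E'
import numpy as np, cv2
from scipy.spatial.transform import Rotation as R
from cell import monitor, read_camera, camera_model, env, regions_of
def pose(m):
    a=np.array(m["attitude"],float)
    Rm=a if a.shape==(3,3) else R.from_euler('xyz',a,degrees=True).as_matrix()
    return Rm,np.array(m["xyz"],float)
def world(m,depth,px):
    px=np.atleast_2d(px).astype(float)
    x=(px[:,0]-m["cx"])/m["fx"];y=(px[:,1]-m["cy"])/m["fy"]
    u=np.stack([x,y],1);v=u.copy()
    for _ in range(20): v=u/(1+m["k1"]*(v**2).sum(1,keepdims=True))
    d=depth[px[:,1].astype(int),px[:,0].astype(int)]
    Rm,t=pose(m)
    return (np.c_[v,np.ones(len(v))]*d[:,None])@Rm.T+t
E
python3 - <<'E'
from h import *
o=monitor.get_obs();print({k:np.round(o[k],3) for k in("time_s","tool_pos","tool_rot","force","grip_width")})
for c in("scene","top"):
    im,d=read_camera(c);m=camera_model(c);print(c,m)
    cv2.imwrite(f"pics/{c}.png",im[...,::-1])
    for n in("green_patch","green_pin_top"):
        for r in regions_of(c,n)[:5]:
            ys,xs=np.nonzero(r["pixels"]);w=world(m,d,np.c_[xs,ys])
            print(c,n,round(r["p"],2),np.round(r["pixel"]),len(xs),np.round(np.median(w,0),3),im[r["pixels"]].mean(0).round())
E
```

```text
{'time_s': np.float64(0.0), 'tool_pos': array([ 0.23 , -0.607,  0.214]), 'tool_rot': array([-176.98 ,   89.891,  113.751]), 'force': array([ 0.05 , -0.946,  0.451]), 'grip_width': np.float64(0.087)}
scene {'fx': 547.0772290463931, 'fy': 547.0772290463931, 'cx': 322.7869978332105, 'cy': 241.93462470975587, 'k1': -0.017295143645189463, 'xyz': array([ 1.24967679, -0.10317492,  1.14861991]), 'attitude': array([-145.62441026,    0.46891037,   82.45093111])}
scene green_patch 0.79 [344. 221.] 330 [0.462 0.046 0.072] [ 69. 113.  65.]
scene green_patch 0.7 [306. 240.] 847 [ 0.5   -0.056  0.07 ] [129. 121. 128.]
scene green_pin_top 0.66 [311. 269.] 111 [ 0.599 -0.049  0.093] [162. 136.  88.]
scene green_pin_top 0.58 [355. 260.] 74 [0.592 0.049 0.093] [173. 146.  93.]
scene green_pin_top 0.39 [345. 229.] 871 [0.49  0.047 0.07 ] [130. 135.  94.]
top {'fx': 591.207759892555, 'fy': 591.207759892555, 'cx': 320.24504971515825, 'cy': 239.02720440333388, 'k1': -0.18819655153258708, 'xyz': array([ 0.34661716, -0.02443132,  1.48958089]), 'attitude': array([-171.96148498,    0.90235861,  -88.32152789])}
top green_patch 0.68 [299. 276.] 435 [0.462 0.046 0.071] [ 56. 125.  72.]
top green_patch 0.34 [498. 227.] 997 [ 0.59  -0.442  0.018] [147. 136. 130.]
top green_pin_top 0.55 [260. 260.] 1168 [0.49  0.148 0.068] [198. 167. 110.]
top green_pin_top 0.5 [302. 224.] 89 [0.584 0.05  0.091] [189. 156.  99.]
```

View pics/top.png

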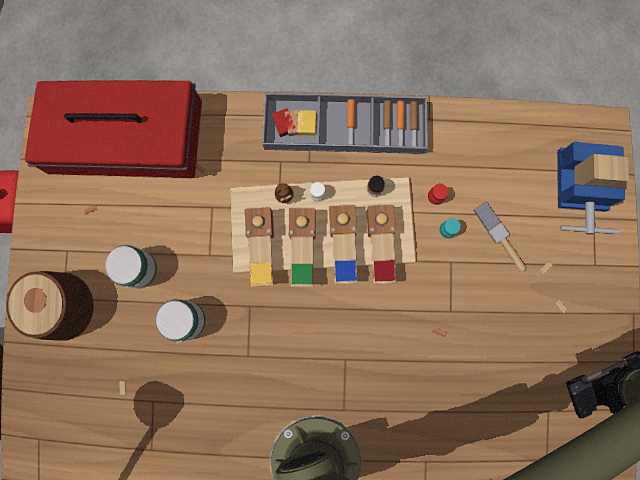

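View pics/scene.png

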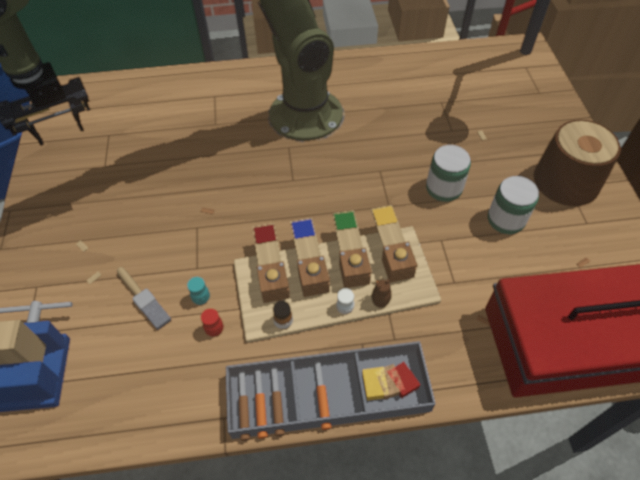

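The top view shows four samples. Patches are yellow (261,273), green (302,273), blue (346,270) and red (384,270), and the green sample's pin is at (302,222). The only green rivals are the stain cans at (131,266) and (181,320). I choose the patch at (302,273), which agrees with the scene view at (345,221).

```bash
cat >> h.py <<'E'
def tool():
    o=monitor.get_obs();return R.from_euler('xyz',o["tool_rot"],degrees=True).as_matrix(),np.array(o["tool_pos"]),o
def to(p):
    T,t,o=tool();return np.round(T.T@(np.array(p)-t),4)
E
python3 - <<'E'
from h import *
T,t,o=tool();print(T.round(3))
print("via",to([.48,-.25,.29]),"over",to([.47,.047,.29]))
im=cv2.imread("pics/top.png")
cv2.imwrite("pics/crop.png",cv2.resize(im[170:300,225:425],None,fx=3.5,fy=3.5,interpolation=cv2.INTER_CUBIC))
E
```

```text
[[-0.     0.935  0.354]
 [ 0.001  0.354 -0.935]
 [-1.    -0.    -0.001]]
via [-0.0753  0.3605 -0.2461] over [-0.0751  0.4563 -0.5274]
```

View pics/crop.png

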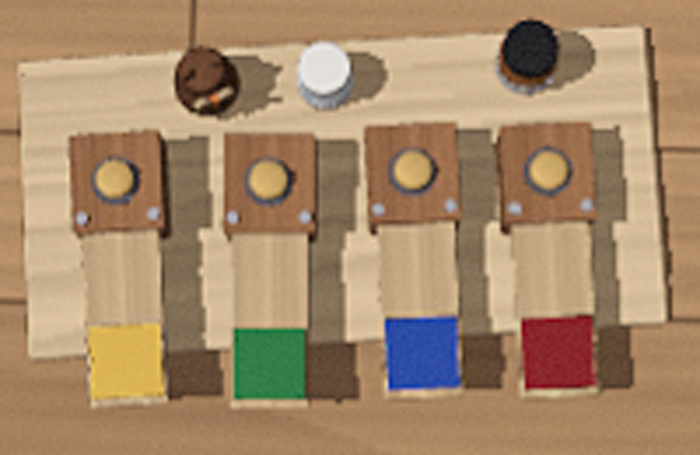

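The crop confirms it: green is second from the left, its patch at crop (270,363) and its pin at (268,180), on the same stand. Moving over it with the fingers shut.

Call:
step_arm --pt "-1 -0.075 0.05 -0.03 0" --pt "-1 -0.075 0.1 -0.06 0" --pt "-1 -0.075 0.15 -0.1 0" --pt "-1 -0.075 0.2 -0.13 0" --pt "-1 -0.075 0.25 -0.17 0" --pt "-1 -0.075 0.3 -0.2 0" --pt "-1 -0.075 0.36 -0.246 0" --pt "-1 -0.075 0.38 -0.3 0" --pt "-1 -0.075 0.4 -0.35 0" --pt "-1 -0.075 0.415 -0.405 0" --pt "-1 -0.075 0.435 -0.465 0" --pt "-1 -0.075 0.456 -0.527 0" --newtons 20

```text
time_s: 1.8
tool_pos: [0.4699, 0.0405, 0.2901]
tool_rot: [28.6, 89.9, -40.7]
force: [0.2, 1.4, -0.5]
grip_width: 0.0003
```

```bash
python3 - <<'E'
from h import *
m=camera_model("wrist");im,d=read_camera("wrist")
T,t,o=tool();print(o["time_s"],t.round(3),o["tool_rot"],o["force"],o["grip_width"],m["xyz"])
cv2.imwrite("pics/w1.png",im[...,::-1])
for n in("green_patch","green_pin_top"):
    for r in regions_of("wrist",n)[:5]:
        ys,xs=np.nonzero(r["pixels"]);w=world(m,d,np.c_[xs,ys])
        print(n,round(r["p"],2),np.round(r["pixel"]),len(xs),np.round(np.median(w,0),4),im[r["pixels"]].mean(0).round())
# green by colour
h=cv2.cvtColor(im,cv2.COLOR_RGB2HSV);k=(h[...,0]>40)&(h[...,0]<85)&(h[...,1]>90)
ys,xs=np.nonzero(k);w=world(m,d,np.c_[xs,ys]);w=w[abs(w[:,2]-.0705)<.006];print(len(w),w.mean(0) if len(w) else 0,np.ptp(w,axis=0) if len(w) else 0)
E
```

```text
1.85 [0.469 0.051 0.291] [140.49869921  89.74496967  71.95355428] [-1.40063816  7.58103609 -0.08211247] 0.00022484395659394437 [0.53793091 0.06691862 0.46190444]
green_patch 0.69 [310. 207.] 1789 [0.4641 0.0476 0.0724] [ 51. 142.  73.]
green_patch 0.31 [351. 102.] 559 [0.5875 0.0517 0.0936] [230. 194. 113.]
green_pin_top 0.59 [348. 102.] 540 [0.5877 0.051  0.0936] [233. 197. 112.]
green_pin_top 0.56 [250.  63.] 578 [0.5854 0.156  0.093 ] [229. 192. 109.]
green_pin_top 0.52 [403. 203.] 4564 [ 0.5059 -0.0548  0.0702] [128. 118. 116.]
1727 [0.46390605 0.04704085 0.07241785] [0.05029433 0.0505933  0.00807372]
```

```bash
python3 - <<'E'
from h import *
T,t,o=tool();print(t.round(4),o["force"].round(2),T.round(3),to([.464,.047,.100]),"from cmd",np.round(T.T@(np.array([.464,.047,.1])-[.47,.047,.29]),4))
E
```

```text
[0.4698 0.0425 0.2905] [ 0.57 -1.   -1.14] [[ 0.001  0.932  0.361]
 [-0.001  0.361 -0.932]
 [-1.     0.001  0.001]] [ 0.1905 -0.004  -0.0064] from cmd [ 0.19   -0.0058 -0.0023]
```

Call:
step_arm --pt "-1 0.05 -0.003 0 0" --pt "-1 0.1 -0.006 -0.002 0" --pt "-1 0.15 -0.006 -0.002 0" --pt "-1 0.18 -0.006 -0.002 0" --pt "-1 0.19 -0.006 -0.002 0" --pt "-1 0.19 -0.006 -0.002 0" --pt "-1 0.19 -0.006 -0.002 0"

```text
time_s: 2.82
tool_pos: [0.4653, 0.038, 0.1014]
tool_rot: [61.3, 89.8, -8.0]
force: [-0.1, -0.0, -0.4]
grip_width: 0.0004
```

```bash
python3 - <<'E'
from h import *
m=camera_model("wrist");im,d=read_camera("wrist");cv2.imwrite("pics/w2.png",im[...,::-1])
T,t,o=tool();print(o["time_s"],t.round(4),o["force"].round(2),T.round(3),to([.464,.047,.0855]))
E
```

```text
2.875 [0.4652 0.0381 0.1014] [-0.29 -0.05 -0.34] [[ 0.003  0.935  0.354]
 [-0.     0.354 -0.935]
 [-1.     0.002  0.001]] [ 0.0159  0.002  -0.0088]
```

View pics/w2.png

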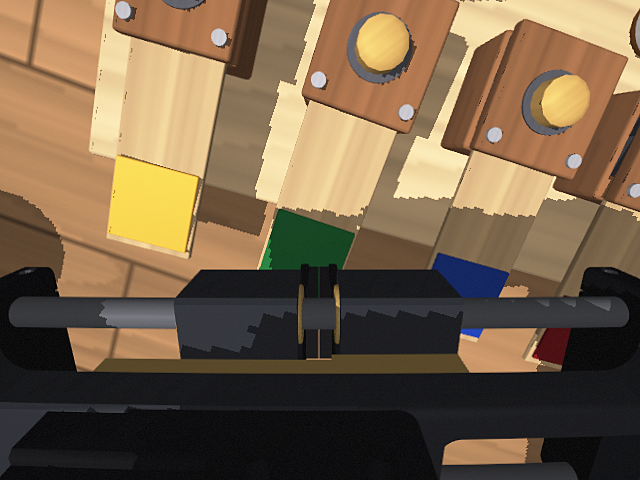

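The fingers are above the green patch (edges at about columns 262–355), 9 mm too far to the right. I'll correct that and lower slowly.

Call:
step_arm --pt "-1 0 0.002 -0.009 0" --pt "-1 0.004 0.002 -0.009 0" --pt "-1 0.008 0.002 -0.009 0" --pt "-1 0.012 0.002 -0.009 0" --pt "-1 0.014 0.002 -0.009 0" --pt "-1 0.015 0.002 -0.009 0" --pt "-1 0.016 0.002 -0.009 0" --pt "-1 0.016 0.002 -0.009 0"

```text
time_s: 3.88
tool_pos: [0.4626, 0.0474, 0.0839]
tool_rot: [-72.2, 90.0, -141.5]
force: [0.6, 0.9, -1.0]
grip_width: 0.0007
```

```bash
python3 - <<'E'
from h import *
m=camera_model("wrist");im,d=read_camera("wrist");cv2.imwrite("pics/w3.png",im[...,::-1])
T,t,o=tool();print(o["time_s"],t.round(4),o["force"].round(2))
E
```

```text
3.925 [0.4627 0.0473 0.084 ] [ 0.32  0.59 -0.34]
```

Call:
step_arm --pt "-1 0 0 0 0" --pt "-1 0 0 0 0" --pt "-1 0 0 0 0" --pt "-1 0 0 0 0"

```text
time_s: 4.42
tool_pos: [0.4627, 0.0474, 0.0839]
tool_rot: [10.1, 90.0, -59.2]
force: [0.2, -0.9, 0.8]
grip_width: 0.0007
```

```bash
python3 - <<'E'
from h import *
for c in("wrist","top"):
  m=camera_model(c);im,d=read_camera(c);cv2.imwrite(f"pics/{c}4.png",im[...,::-1])
  T,t,o=tool();print(o["time_s"],t.round(4),o["force"].round(2))
  vs,us=np.mgrid[0:480,0:640];w=world(m,d,np.c_[us.ravel(),vs.ravel()])
  # paddles: height along x at three y's (green, yellow .152, blue -.055)
  for y in(.048,.152,-.055):
    for x in(.445,.48,.50,.52,.54,.555):
        k=(abs(w[:,1]-y)<.018)&(abs(w[:,0]-x)<.006)&(abs(w[:,2]-.06)<.02)
        print(c,y,x,k.sum(),np.round(np.median(w[k,2]),4) if k.any() else None,end=' | ')
    print()
E
```

```text
4.475 [0.4626 0.0474 0.0839] [ 0.26 -1.29  0.44]
wrist 0.048 0.445 0 None | wrist 0.048 0.48 1273 0.0724 | wrist 0.048 0.5 1330 0.0695 | wrist 0.048 0.52 1441 0.0695 | wrist 0.048 0.54 1540 0.0695 | wrist 0.048 0.555 1454 0.0776 | 
wrist 0.152 0.445 1217 0.0724 | wrist 0.152 0.48 1466 0.0724 | wrist 0.152 0.5 1518 0.0694 | wrist 0.152 0.52 1639 0.0694 | wrist 0.152 0.54 1760 0.0694 | wrist 0.152 0.555 1638 0.0789 | 
wrist -0.055 0.445 225 0.0701 | wrist -0.055 0.48 375 0.0724 | wrist -0.055 0.5 1185 0.0699 | wrist -0.055 0.52 1186 0.0694 | wrist -0.055 0.54 1268 0.0696 | wrist -0.055 0.555 1333 0.0695 | 
4.525 [0.4626 0.0474 0.0839] [1.1  0.67 0.23]
top 0.048 0.445 0 None | top 0.048 0.48 0 None | top 0.048 0.5 0 None | top 0.048 0.52 0 None | top 0.048 0.54 0 None | top 0.048 0.555 0 None | 
top 0.152 0.445 28 0.0727 | top 0.152 0.48 29 0.0703 | top 0.152 0.5 51 0.0678 | top 0.152 0.52 48 0.068 | top 0.152 0.54 46 0.0672 | top 0.152 0.555 49 0.0774 | 
top -0.055 0.445 59 0.0695 | top -0.055 0.48 39 0.0714 | top -0.055 0.5 52 0.0681 | top -0.055 0.52 66 0.0672 | top -0.055 0.54 74 0.0674 | top -0.055 0.555 69 0.0672 |
```

View pics/wrist4.png

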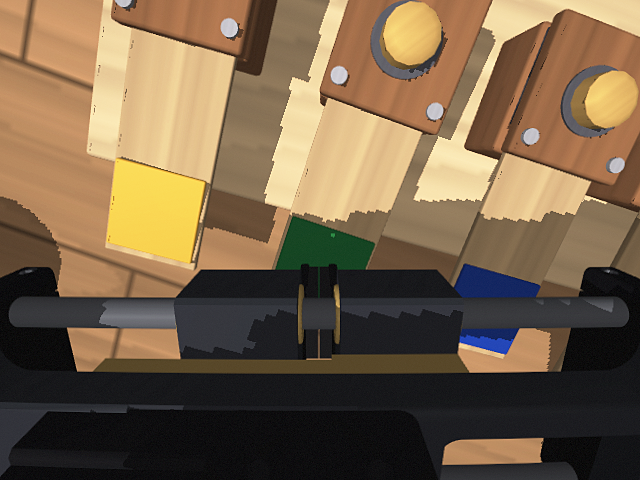

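```bash
python3 - <<'E'
from h import *
m=camera_model("wrist");im,d=read_camera("wrist");T,t,o=tool()
vs,us=np.mgrid[255:365:6,298:345:4];p=np.c_[us.ravel(),vs.ravel()]
w=(world(m,d,p)-t)@T
for v in range(255,365,6):
    k=p[:,1]==v;print(v,d[v,[304,312,320,328,336]].round(3),(w[k][:,0]*1000).round().astype(int))
print(o["force"])
im,d=read_camera("scene");cv2.imwrite("pics/s5.png",cv2.resize(im[140:290,270:440],None,fx=4,fy=4,interpolation=cv2.INTER_CUBIC)[...,::-1])
E
```

```text
255 [0.193 0.194 0.194 0.193 0.195] [12 11 12 12 12 12 12 13 11 11 13 12]
261 [0.194 0.195 0.195 0.194 0.194] [  11   12 -172   12   12   11   11   11   11   12   12   12]
267 [0.168 0.171 0.17  0.171 0.166] [ 11 -14 -15 -11 -11 -11 -13 -11 -15 -16  11  11]
273 [0.16  0.163 0.164 0.164 0.16 ] [-89 -23 -24 -19 -19 -19 -19 -19 -24 -24 -88 -87]
279 [0.153 0.156 0.156 0.156 0.154] [-92 -30 -31 -26 -26 -26 -26 -26 -30 -30 -92 -92]
285 [0.146 0.15  0.151 0.15  0.086] [-95 -91 -35 -33 -33 -32 -33 -33 -33 -36 -93 -96]
291 [0.141 0.143 0.15  0.144 0.083] [-96 -95 -39 -39 -40 -33 -40 -38 -39 -89 -95 -98]
297 [0.135 0.138 0.139 0.14  0.083] [ -97  -95  -48  -45  -45  -34  -44  -44  -45  -89 -172 -102]
303 [0.085 0.084 0.084 0.085 0.082] [ -98  -95  -96  -95  -94  -95  -95  -94  -95  -95  -97 -103]
309 [0.084 0.084 0.083 0.083 0.08 ] [-100  -96  -97  -96  -95  -98  -95  -97  -96  -95  -98 -103]
315 [0.083 0.084 0.083 0.084 0.079] [-100  -98  -98  -97  -96  -96  -96  -97  -98  -97 -100 -103]
321 [0.083 0.084 0.083 0.084 0.079] [-100  -97  -98  -97  -97  -97  -97  -97  -97  -97 -101 -104]
327 [0.083 0.085 0.084 0.084 0.08 ] [-101  -97  -97  -96  -96  -97  -96  -97  -97  -97 -101 -103]
333 [0.115 0.128 0.129 0.128 0.08 ] [-100  -98  -58  -59  -58   82  -58  -58  -58  -93 -100 -103]
339 [0.116 0.129 0.129 0.127 0.082] [-100  -99  -58  -58  -59   82  -58  -58  -58  -76  -99 -103]
345 [0.117 0.129 0.13  0.131 0.094] [ -99  -83  -59  -59  -59   81  -58  -58  -60  -76  -95 -103]
351 [0.116 0.129 0.13  0.13  0.097] [-100  -83  -58  -58  -59   83  -59  -59  -58  -77  -97 -103]
357 [0.116 0.131 0.13  0.13  0.078] [-101  -84  -58  -58  -59   82  -58  -59  -59 -104 -104 -105]
363 [0.076 0.075 0.076 0.075 0.075] [-106 -107 -106 -106 -106 -106 -107 -107 -108 -106 -106 -107]
[0.40578467 0.01634229 0.52024783]
```

View pics/s5.png

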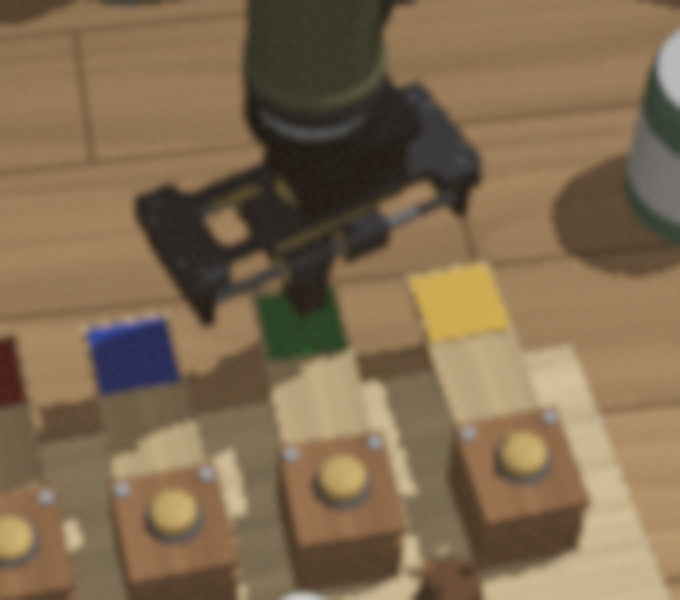

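The paddle is level, so nothing has touched it yet: the visible fingertips sit above the patch, despite the nominal 19 mm. I'll step down in 5 mm moves, checking the paddle's bend after each one.

```bash
cat > chk.py <<'E'
from h import *
m=camera_model("wrist");im,d=read_camera("wrist");T,t,o=tool()
vs,us=np.mgrid[0:480,0:640];w=world(m,d,np.c_[us.ravel(),vs.ravel()])
def z(x,y):
    k=(abs(w[:,1]-y)<.016)&(abs(w[:,0]-x)<.004)&(abs(w[:,2]-.06)<.02);return (round(float(np.median(w[k,2]))*1000,2),int(k.sum())) if k.any() else None
print(o["time_s"],t.round(4),o["force"].round(2))
for y in(.049,.152): print(y,[z(x,y) for x in(.478,.483,.5,.51,.52,.53,.54)])
E
echo ok
```

```text
ok
```

Call:
step_arm --pt "-1 0.003 0 0 0" --pt "-1 0.005 0 0 0" --pt "-1 0.005 0 0 0"

```text
time_s: 5.0
tool_pos: [0.4624, 0.0474, 0.0786]
tool_rot: [-112.0, 90.0, 178.8]
force: [-0.9, 0.6, 0.2]
grip_width: 0.0004
```

```bash
python3 chk.py
```

```text
5.05 [0.4625 0.0474 0.0788] [ 0.11 -0.16  0.32]
0.049 [(72.38, 790), (72.4, 797), (69.43, 836), (69.48, 867), (69.53, 899), (69.47, 937), (69.48, 976)]
0.152 [(72.4, 892), (72.21, 972), (69.39, 945), (69.4, 994), (69.4, 1021), (69.42, 1070), (69.41, 1115)]
```

Call:
step_arm --pt "-1 0.003 0 0 0" --pt "-1 0.005 0 0 0" --pt "-1 0.005 0 0 0"

```text
time_s: 5.42
tool_pos: [0.4624, 0.0474, 0.0737]
tool_rot: [-107.2, 90.0, -176.5]
force: [0.4, 0.4, 0.5]
grip_width: 0.0005
```

```bash
python3 chk.py
```

```text
5.475 [0.4626 0.0474 0.0738] [-0.21 -0.29  0.18]
0.049 [(72.42, 830), (72.37, 837), (69.42, 868), (69.54, 906), (69.49, 951), (69.5, 994), (69.45, 1028)]
0.152 [(72.42, 927), (72.26, 1020), (69.39, 1001), (69.42, 1049), (69.41, 1082), (69.4, 1132), (69.37, 1179)]
```

Call:
step_arm --pt "-1 0.003 0 0 0" --pt "-1 0.004 0 0 0" --pt "-1 0.004 0 0 0"

```text
time_s: 5.85
tool_pos: [0.4626, 0.0474, 0.0698]
tool_rot: [-87.9, 90.0, -157.2]
force: [-0.0, 0.7, 0.2]
grip_width: 0.0004
```

```bash
python3 chk.py; python3 -c "
import cv2;from h import *
im,d=read_camera('wrist');cv2.imwrite('pics/w6.png',im[200:380,220:420,::-1].repeat(3,0).repeat(3,1))"
```

```text
5.9 [0.4626 0.0474 0.0699] [-0.82  0.03  0.3 ]
0.049 [(72.36, 864), (72.36, 885), (69.4, 904), (69.54, 952), (69.55, 991), (69.5, 1035), (69.5, 1080)]
0.152 [(72.43, 973), (72.25, 1073), (69.38, 1041), (69.42, 1085), (69.38, 1126), (69.38, 1185), (69.36, 1231)]
```

View pics/w6.png

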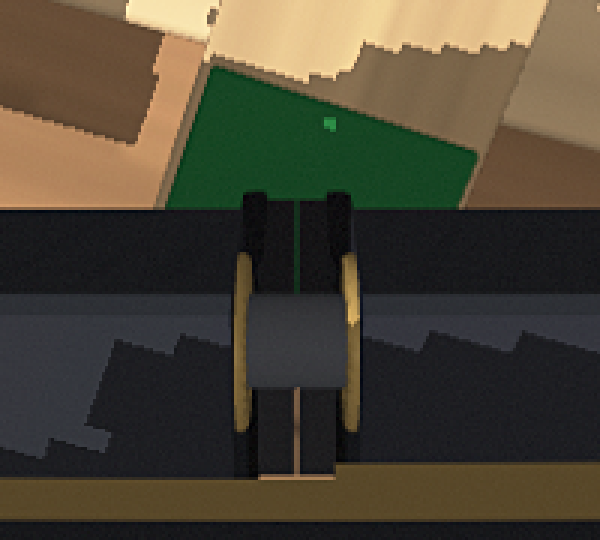

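Still no contact. By the depth image the gap is about 9 mm. Continuing down.

Call:
step_arm --pt "-1 0.003 0 0 0" --pt "-1 0.005 0 0 0" --pt "-1 0.005 0 0 0"

```text
time_s: 6.32
tool_pos: [0.4624, 0.0473, 0.0647]
tool_rot: [-108.3, 90.0, -177.6]
force: [-0.0, -0.9, 0.4]
grip_width: 0.0004
```

```bash
python3 chk.py; python3 - <<'E'
from h import *
m=camera_model("wrist");im,d=read_camera("wrist");T,t,o=tool()
for v in range(256,276,2):
    print(v,[(round(a[0]*1000),round(a[1]*1000),round(a[2]*1000)) for a in (world(m,d,[[u,v] for u in(306,312,320,328)])-t)@T])
E
```

```text
6.375 [0.4625 0.0474 0.0648] [-0.33 -0.3  -0.19]
0.049 [(72.39, 884), (72.39, 929), (69.4, 969), (69.49, 1009), (69.48, 1056), (69.52, 1102), (69.48, 1141)]
0.152 [(72.43, 1042), (72.21, 1142), (69.39, 1095), (69.42, 1159), (69.38, 1210), (69.38, 1260), (69.42, 1310)]
256 [(-7, 15, -7), (-7, 15, -4), (-8, 15, 0), (-7, 15, 5)]
258 [(-7, 14, -7), (-7, 14, -4), (-8, 14, 0), (-7, 14, 5)]
260 [(-8, 13, -7), (-8, 13, -4), (-8, 13, 0), (-7, 13, 5)]
262 [(-8, 12, -7), (-8, 12, -4), (-8, 12, 0), (-8, 12, 5)]
264 [(-11, 12, -7), (-7, 11, -4), (-8, 11, 0), (-8, 11, 5)]
266 [(-13, 12, -7), (-11, 11, -4), (-9, 10, 0), (-10, 11, 4)]
268 [(-17, 12, -7), (-13, 11, -4), (-13, 11, 0), (-13, 11, 4)]
270 [(-19, 12, -6), (-16, 11, -4), (-16, 11, 0), (-16, 11, 4)]
272 [(-21, 12, -6), (-19, 11, -4), (-19, 11, 0), (-19, 11, 4)]
274 [(-24, 12, -6), (-19, 10, -4), (-20, 10, 0), (-20, 10, 4)]
```

Fingertips (tool x ≈ −9 mm) are now about 1 mm from the patch (≈ −8 mm). Pressing 4 mm further and holding.

Call:
step_arm --pt "-1 0.002 0 0 0" --pt "-1 0.004 0 0 0" --pt "-1 0.004 0 0 0" --pt "-1 0.004 0 0 0" --pt "-1 0.004 0 0 0" --pt "-1 0.004 0 0 0" --pt "-1 0.004 0 0 0"

```text
time_s: 7.3
tool_pos: [0.4627, 0.0474, 0.061]
tool_rot: [55.3, 90.0, -14.0]
force: [0.2, -0.7, 1.1]
grip_width: 0.0003
```

```bash
python3 chk.py
```

```text
7.35 [0.4628 0.0474 0.061 ] [ 1.21 -0.29  0.83]
0.049 [(70.23, 884), (70.29, 933), (67.7, 977), (68.16, 1024), (68.31, 1078), (68.57, 1133), (68.82, 1180)]
0.152 [(72.38, 1078), (72.25, 1185), (69.43, 1135), (69.41, 1196), (69.42, 1254), (69.41, 1318), (69.42, 1373)]
```

Contact: the patch is about 2.4 mm down, roughly 1 N. I'll hold a bit more, then lift.

Call:
step_arm --pt "-1 0.001 0 0 0" --pt "-1 0.001 0 0 0" --pt "-1 0.001 0 0 0" --pt "-1 0.001 0 0 0" --pt "-1 0.001 0 0 0" --pt "-1 -0.01 0 0 0" --pt "-1 -0.03 0 0 0" --pt "-1 -0.06 0 0 0" --pt "-1 -0.08 0 0 0" --pt "-1 -0.08 0 0 0"

```text
time_s: 8.6
tool_pos: [0.4637, 0.0474, 0.1426]
tool_rot: [57.4, 89.8, -11.8]
force: [1.1, -0.4, -0.5]
grip_width: 0.0007
```

```bash
python3 chk.py; python3 - <<'E'
from h import *
m=camera_model("wrist");im,d=read_camera("wrist");T,t,o=tool()
best=None
for r in regions_of("wrist","green_pin_top")[:5]:
    ys,xs=np.nonzero(r["pixels"]);w=world(m,d,np.c_[xs,ys]);w=w[(w[:,2]>.085)&(w[:,2]<.1)]
    if len(w)<50: continue
    top=w[w[:,2]>np.percentile(w[:,2],90)-.0015]
    print(round(r["p"],2),len(w),np.median(w,0).round(4),((top.min(0)+top.max(0))/2).round(4),np.ptp(top,axis=0).round(4))
print(t,T.round(3),to([.5875,.0515,.115]))
E
```

```text
8.65 [0.4628 0.0473 0.1414] [-0.24  0.17  0.08]
0.049 [(72.32, 458), (72.33, 455), (69.46, 475), (69.56, 480), (69.51, 500), (69.5, 513), (69.5, 527)]
0.152 [(72.43, 504), (72.27, 532), (69.51, 514), (69.35, 530), (69.41, 547), (69.39, 567), (69.42, 585)]
0.97 1556 [0.587  0.0516 0.0938] [0.5879 0.0512 0.095 ] [0.0215 0.0219 0.0029]
[0.46217373 0.04724321 0.14052989] [[-0.001  0.935  0.354]
 [-0.     0.354 -0.935]
 [-1.    -0.001  0.   ]] [0.0249 0.1191 0.0405]
```

The paddle is level again. Moving over the green stand's pin at (0.588, 0.0515).

Call:
step_arm --pt "-1 0 0.05 0.017 0" --pt "-1 0 0.1 0.034 0" --pt "-1 0 0.119 0.0405 0" --pt "-1 0 0.119 0.0405 0" --pt "-1 0.025 0.119 0.0405 0" --pt "-1 0.045 0.119 0.0405 0" --pt "-1 0.045 0.119 0.0405 0" --pt "-1 0.045 0.119 0.0405 0"

```text
time_s: 9.75
tool_pos: [0.5883, 0.0517, 0.0964]
tool_rot: [44.1, 90.0, -25.2]
force: [-0.5, 0.1, -0.7]
grip_width: 0.0007
```

```bash
python3 - <<'E'
from h import *
m=camera_model("wrist");im,d=read_camera("wrist");T,t,o=tool()
print(o["time_s"],t.round(4),o["force"].round(2),to([.588,.0515,.087]))
cv2.imwrite('pics/w7.png',im[...,::-1])
E
```

```text
9.8 [0.5886 0.0517 0.0968] [-0.09  0.32  0.56] [ 0.0098 -0.0007 -0.    ]
```

View pics/w7.png

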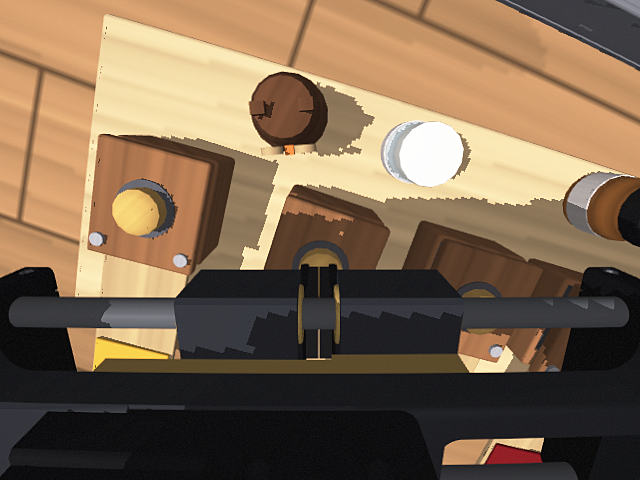

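The fingers are centred on the green stand's pin, whose ring shows at (320,255). Pressing down.

Call:
step_arm --pt "-1 0.006 0 0 0" --pt "-1 0.01 0 0 0" --pt "-1 0.013 0 0 0" --pt "-1 0.016 0 0 0" --pt "-1 0.019 0 0 0" --pt "-1 0.021 0 0 0" --pt "-1 0.022 0 0 0" --pt "-1 0.022 0 0 0"

```text
time_s: 10.8
tool_pos: [0.5884, 0.0515, 0.0757]
tool_rot: [-13.0, 89.9, -82.2]
force: [-4.8, -0.8, 13.3]
grip_width: 0.0004
```

Call:
step_arm --pt "-1 0.001 0 0 0" --pt "-1 0.002 0 0 0" --pt "-1 0.002 0 0 0"

```text
time_s: 11.18
tool_pos: [0.5885, 0.0516, 0.0756]
tool_rot: [-9.6, 89.9, -78.8]
force: [-10.0, -1.2, 24.2]
grip_width: 0.0003
```

The pin is on its stop: z stays at 0.0756 while the force rises. Withdrawing.

Call:
step_arm --pt "-1 -0.02 0 0 0" --pt "-1 -0.06 0 0 0" --pt "-1 -0.11 0 0 0" --pt "-1 -0.16 -0.03 0 0" --pt "-1 -0.18 -0.09 -0.02 0" --pt "-1 -0.18 -0.11 -0.03 0" --pt "-1 -0.18 -0.11 -0.03 0" --pt "-1 -0.18 -0.11 -0.03 0"

```text
time_s: 12.18
tool_pos: [0.4756, 0.0406, 0.2519]
tool_rot: [70.7, 89.9, 1.5]
force: [-0.2, -0.6, 0.6]
grip_width: 0.0008
```

```bash
python3 chk.py; python3 - <<'E'
from h import *
m=camera_model("wrist");im,d=read_camera("wrist");cv2.imwrite('pics/w8.png',im[...,::-1])
vs,us=np.mgrid[0:480,0:640];w=world(m,d,np.c_[us.ravel(),vs.ravel()])
for x,y in((.588,.0515),(.5855,.156),(.588,-.05),(.59,-.145)):
    k=(abs(w[:,0]-x)<.01)&(abs(w[:,1]-y)<.01)&(w[:,2]<.12);print(y,k.sum(),np.percentile(w[k,2],80).round(4) if k.any() else None)
E
```

```text
12.225 [0.4756 0.0407 0.2517] [ 0.29  0.98 -0.49]
0.049 [(72.39, 220), (72.51, 225), (69.63, 233), (69.66, 233), (69.51, 238), (69.57, 242), (69.5, 250)]
0.152 [(72.58, 238), (72.27, 253), (69.4, 243), (69.41, 251), (69.39, 257), (69.35, 258), (69.39, 271)]
0.0515 464 0.0854
0.156 561 0.0942
-0.05 459 0.0939
-0.145 371 0.0903
```

View pics/w8.png

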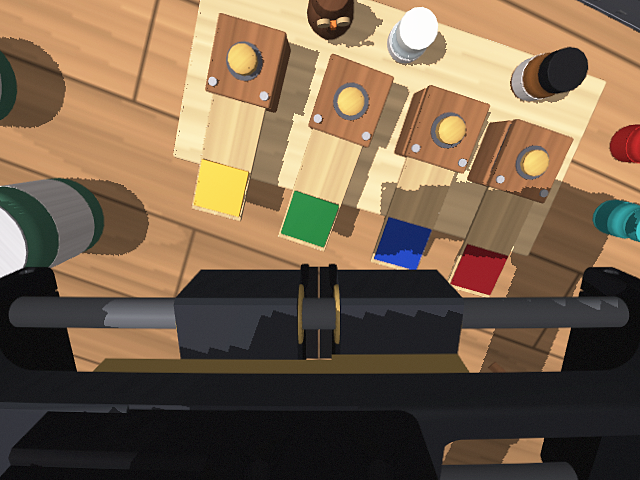

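Green pin (350,100) is sunk to 85.4 mm in camera height, against about 94 mm for the yellow and blue pins. With the camera's roughly 2 mm offset, that is fully in. The paddle is level and everything in view still stands.

```bash
python3 -c "
from cell import env;print(env.sign_off())"
```

```text
the job is handed in; nothing more can be done
None
```

The green coat was tested and its sample ticked off, and the job was handed in at about 12 s of the 35 s allowed. No verdict was reported.

- **Patch test:** I rested the shut fingertips on the green patch for about a second. The paddle gave about 2.4–3.4 mm, roughly 1–1.4 N, and was level again after I lifted off.
- **Pin:** I pressed the brass pin on the green stand until it reached its stop. The tool stopped moving at 75.6 mm while the force rose to about 24 N. Afterwards the camera put its top at 85.4 mm, down from about 94.5 mm, and the camera reads about 2 mm high.
- **The rest of the scene:** In the last wrist picture the arm was clear. The other pins and paddles, and the jars, owl and cans in view, looked undisturbed. I compared these by eye. The brush was not in that view, but the arm never came down near it.

**One disagreement:** the closed fingertips touched about 26 mm later than the stated 19 mm ahead of the TCP would give. They appear to end about 7 mm behind the reported TCP. I found the contact by stepping down while watching the paddle in the depth image, and used that offset to set the pin press.

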